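# Set a beaker under the electrode at the pH station

### The job

Get the pH station ready for the next sample: swing the electrode arm aside until the electrode is well clear of the stirrer, stand the empty beaker upright and gently in the middle of the stirrer's round plate, then swing the arm back and lower the electrode into the beaker, all the way down. Move the arm by its bar, never take hold of the glass electrode or knock it against anything, and leave the other things on the bench where they are.

Things in the scene. Friction and masses are not known exactly. Their poses are not given: they have to be found in the camera images.
- stirrer: Magnetic stirrer, fixed to the bench: blue-painted housing 160 x 160 mm with a sloping white control panel with two knobs on its front (its own -x side, reaching 115 mm from its centre with the knobs), 60 mm high, carrying a round steel plate 135 mm across whose top lies 75 mm above the bench. Origin: centre of its underside, on the bench; z up.
- plate (a point): Centre of the top face of the stirrer's round steel plate, 75 mm above the bench.
- rod_axis (a point): Point on the vertical axis of the electrode stand's rod, 45 mm above the bench at the top of the fixed round grey base (120 mm across). The steel rod, 14 mm thick, rises from here to 341 mm above the bench; the electrode arm turns about this axis. The axis stands 199 to 213 mm from the plate's centre, at the stirrer's rear right seen from the robot.
- swing (a joint): Turning angle of the rod and the arm about the vertical rod axis, rad, growing counter-clockwise seen from above; at 0 the arm points roughly over the plate (within 0.2 rad). It turns freely from -2.4 to 2.4 with light friction (under 1 N at the grip point) and stays where it is left. Turning it positive brings the arm round towards the robot's right-hand side of the bench, clear of the stirrer.
- height (a joint): How far the arm has been slid down the rod, m: 0 at the upper stop, 0.080 at the lower stop. Friction holds it where it is left; about 4 to 6 N pushes it down, 10 to 12 N pulls it up. At 0 the electrode's tip is 185 mm above the bench (30 mm above the rim of a beaker on the plate), at 0.080 it is 105 mm above the bench (30 mm above the plate).
- bar_grip (a point): Grip point: middle of the arm's plain aluminium bar, which is 16 mm wide, 20 mm high and level, about 165 mm long, running radially from a black clamp on the rod to a round black holder head (48 mm across) at its outer end. This point is in the centre of the bar's section, 120 mm from the rod axis and 85 mm from the electrode's axis; 285 mm above the bench when the arm is fully up. The point's own -x axis points along the bar, outwards to the electrode.
- electrode: Glass pH electrode, cordless, held upright in the arm's holder head, 205 mm from the rod axis: glass shaft 12 mm thick hanging down to 100 mm below the middle of the bar, with a grey cap (25 mm across) that rises 47 mm above the middle of the bar. Origin: the centre of its lower tip; z up.
- beaker: The empty beaker, the only wide, open, straight-walled glass standing near the stirrer: 60 mm outer diameter (64 mm at the flared rim, plus a small pouring lip), 80 mm high, wall 3 mm (inside 54 mm across), base 4 mm thick, about 70 g. Origin: centre of its underside; z up to the mouth.
- flask: Bystander: conical flask, 66 mm across at the foot, narrow neck, 105 mm high, loose. Origin: centre of its underside.
- bottle: Bystander: brown glass reagent bottle with a black cap and paper label, 56 mm across, 105 mm high, loose. Origin: centre of its underside.
- meter: Bystander: white desk pH meter 130 x 170 mm, up to about 75 mm high, fixed on the bench to the right. Origin: centre of its underside.

How it is judged:
On the way, in this order (a step that is already met when the one before it is completed fails the run):
1. the electrode is swung clear of the stirrer (its tip at least 140 mm, level, from the plate's centre) (horizontal distance between electrode and plate above 0.14 m), for 0.2 s.
2. with the electrode still clear, the beaker stands released, upright, within 25 mm of the middle of the plate (horizontal distance between electrode and plate above 0.14 m and horizontal distance between beaker and plate below 0.025 m and z of beaker in the frame of plate below 0.004 m and angle between beaker's own z axis and vertical below 0.06 rad and contact force between the fingers and beaker below 0.05 N), for 0.2 s.
At the end, for the whole second after the job is handed in: The beaker stands upright and still on the stirrer's plate, within 25 mm of its centre; the electrode hangs inside it, its axis within 21 mm of the beaker's axis and its tip at most 45 mm above the beaker's underside (arm within about 15 mm of its lower stop); the arm is still (horizontal distance between beaker and plate below 0.025 m and z of beaker in the frame of plate between -0.004 and 0.004 m and angle between beaker's own z axis and vertical below 0.06 rad and linear speed of beaker below 0.02 m/s and horizontal distance between electrode and beaker below 0.021 m and z of electrode in the frame of beaker below 0.045 m and velocity of joint swing between -0.05 and 0.05 rad/s); the robot touches nothing.
It fails at once if the electrode is taken hold of or knocked (over 2 N) (contact force between electrode and anything else above 2 N).
It fails at once if the beaker is pressed or banged down on the stirrer (over 35 N) (contact force between beaker and stirrer above 35 N).
It fails at once if the beaker is let fall (loose from the fingers and faster than 0.35 m/s, as after a drop of 6 mm or more) (contact force between the fingers and beaker below 0.05 N and linear speed of beaker above 0.35 m/s).
It fails at once if the flask or the bottle is moved by more than 30 mm or tipped over (distance of any of flask, bottle from where it was at the start of the episode above 0.03 m or angle between any of flask, bottle's own z axis and vertical above 0.5 rad).
It also fails if it takes over 72 s, if anything falls off the work surface, if the arm or the gripper's body presses on something with over 40 N, if the wrist force passes 120 N, or if a joint passes its speed limit or range.

### The arm

A 6-joint arm with a two-finger parallel gripper is mounted at the origin on the work surface. World frame = base frame: x ahead of the robot, y to its left, z up, the work surface at z = 0. Lengths are in m, angles in rad, forces in N, time in s.
With the tool pointing down it reaches from about 0.35 to 0.775 m from the base axis. Payload 5.5 kg.
Tool frame: the origin (TCP) lies on the centre line of the jaws, within the pads' length; the fingertips stand 11 mm ahead of it and the grasp point (between the pads) lies 8 mm behind it (env.tip_extent is the distance from the TCP to the fingertips, in m); z points along the fingers, y is the line along which they close (so a half turn about z gives the same grasp; the last joint's range is limited). The gripper opens to 85 mm and grips with 20 to 120 N. Pads are 22 mm wide; open, the fingers measure 114 mm over their backs; the gripper's body (76 mm by 85 mm) begins 54 mm behind the grasp point. The pads swing forward as they close: fully open they stand 13 mm farther back than shut.
Start: joints at [-1.313, 0.313, 0.046, 1.304, 0, 1.431], TCP at [0.223, -0.53, 0.242] pointing down, gripper open.
Joint ranges: [-2.76, 2.76], [-0.86, 1.69], [-1.03, 1.26], [-2.2, 2.34], [-1.47, 1.5], [-3.14, 3.14]. Speed limits (rad/s): [2.57, 2.57, 3.14, 3.14, 3.14, 3.14].

### API

Orientations are given as a unit quaternion [w, x, y, z].
In Python, from workcell import env gives the robot as it stands.
- The arm moves only by the shell command python3 -m jog 'ROWS' [FORCE]. ROWS is JSON, a list of rows, each a list of 5 numbers: the gripper's target within -1 to 1 (shut at 1, half-way at 0, fully open at -1), then the shift along the tool's x, y, z in m, then the turn about the tool's z in degrees. In form: [[fingers, tx, ty, tz, turn], ...]. A call has 1 to 5 rows; each row shifts and turns the commanded pose from where the row before left it, along the tool's axes as they then stand; what a row does not reach is not made up. A row lasts 1/12 s, in which the tool goes at most 41.7 mm and 7.16 degrees, less where a joint would pass 70% of its speed; a pose out of reach is approached as far as the arm can. A call is refused whole if a number of a shift passes 0.0417 or a number of a turn 7.16, either way. A call with a gripper value outside its range is refused whole. The fingers move at their own pace and stop on an object; FORCE is the grip in N (left out, the last holds). Time passes only in rows, so rows that do not move let the fingers close. It gives the time, the measured TCP pose, the force, the opening and the grip force at its end, in the units of the state.
- env.get_state(): the state, without advancing time (a new reading comes with each control period).
- env.read_camera(name): name is "scene" or "top"; returns a dict with "img" (400x640x3 uint8, red, green, blue), "fov_y" (degrees; the focal length in pixels is half the picture's height over the tangent of half this angle, whatever the lens; pixels are square), "cx", "cy" (the principal point, pixels), "D" ([k1, k2, p1, p2, k3] as OpenCV has them; the pictures are not rectified), "T" (4x4, takes a point from camera to world coordinates). Camera axes: x right, y up, looking along -z (the intrinsics and any distortion apply to the point x, -y, -z); pixel columns grow to the right and rows downward; lengths in m; the calibration is good to about 2 mm. A picture is of the moment at which its call begins. There is no depth.
- env.hand_in(): hands the job in; it is judged then, once.
The state is a dict: "clock": time; "joint_pos": joint angles; "qvel": joint speeds; "tau": joint torques, N m; "tcp_pos": TCP position; "orientation": TCP orientation; "wrist_force": force on the tool from outside, world axes, zero at the start; "ft_torque": the same for the moment, N m; "finger_gap": finger opening in m; "grip_force": force on a finger pad.
Only numpy, scipy, OpenCV 4.12 (cv2) and the standard library are available. Lean on these libraries where they do the work, as an engineer would, in place of code of your own. Each camera call takes 0.05 s, during which the arm holds its last target. There are 200 camera calls.

## Working session

There is one attempt and no reset: what is moved stays moved. The work goes in short steps, Python scripts to look and compute and a shell command to move; the robot and the scene stay as the last step left them, time stands still between calls to the robot, and variables do not carry over. Pictures are saved under pics/ and viewed, at most 10 in all, crops included, and the job is handed in when it is done.

```bash
mkdir -p pics; cat > h.py <<'E'
import numpy as np,cv2
from workcell import env
def cam(n):
    c=env.read_camera(n);f=200/np.tan(np.radians(c["fov_y"])/2)
    c["K"]=np.array([[f,0,c["cx"]],[0,f,c["cy"]],[0,0,1.]]);c["D"]=np.array(c["D"],float);c["T"]=np.array(c["T"]);return c
def ray(c,u,v):
    p=cv2.undistortPoints(np.array([[[u,v]]],float),c["K"],c["D"])[0,0]
    return c["T"][:3,3],c["T"][:3,:3]@np.array([p[0],-p[1],-1])
def onz(c,u,v,z):
    o,d=ray(c,u,v);return o+d*(z-o[2])/d[2]
def proj(c,P):
    p=(np.atleast_2d(P)-c["T"][:3,3])@c["T"][:3,:3]*[1,-1,-1]
    return cv2.projectPoints(p,np.zeros(3),np.zeros(3),c["K"],c["D"])[0][:,0]
def save(c,n): cv2.imwrite(f"pics/{n}.png",cv2.cvtColor(c["img"],cv2.COLOR_RGB2BGR))
E
python3 - <<'E'
from h import *
for n in("scene","top"):
    c=cam(n);save(c,n+"0");print(n,c["T"].round(3).tolist(),c["K"][0,0])
print(env.get_state(),env.tip_extent)
E
```

```text
scene [[-0.31, -0.758, 0.573, 1.203], [0.951, -0.246, 0.189, 0.155], [-0.002, 0.604, 0.797, 1.097], [0.0, 0.0, 0.0, 1.0]] 416.62051357900685
top [[-0.003, 0.995, -0.101, 0.383], [-1.0, -0.003, -0.003, -0.051], [-0.003, 0.101, 0.995, 1.653], [0.0, 0.0, 0.0, 1.0]] 508.14034436489385
{'clock': 0.1, 'joint_pos': array([-1.31262049e+00,  3.13932920e-01,  4.51202042e-02,  1.30360089e+00,
        1.97013611e-05,  1.43117641e+00]), 'qvel': array([ 0.00196198, -0.00233246,  0.00189765,  0.00238803, -0.00011728,
       -0.00026179]), 'tau': array([ 1.70158495e-03, -4.81723380e+01,  2.99246567e+01,  1.26569654e-02,
       -2.33188857e-04, -8.81977030e-06]), 'tcp_pos': array([ 0.2226243 , -0.5296948 ,  0.24150498]), 'orientation': array([-8.07803913e-04,  9.80284621e-01,  1.97588985e-01, -3.80731270e-05]), 'wrist_force': array([0.82907409, 0.15843815, 0.11773312]), 'ft_torque': array([-0.04045855,  0.04199099,  0.01244304]), 'grip_force': 0.0, 'finger_gap': 0.08545981332318249} 0.011
```

View pics/scene0.png

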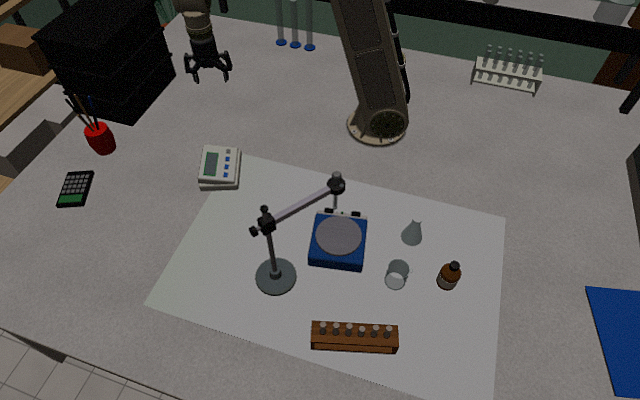

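View pics/top0.png

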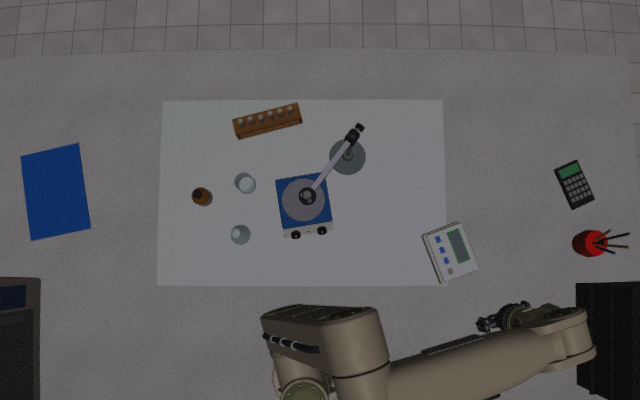

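Scene view: plate centre near (339,236), head (337,184), clamp (267,222), beaker (397,275), flask (412,232), bottle (449,276). Top view: plate (303,199), head (308,196), clamp (351,136), base (347,157), beaker (245,183), flask (240,234). I'll zoom in for exact pixels.

```bash
python3 - <<'E'
from h import *
for n,x,y in(("scene",250,165),("top",190,110)):
    im=cv2.imread(f"pics/{n}0.png")[y:y+150,x:x+200]
    cv2.imwrite(f"pics/{n}0z.png",cv2.convertScaleAbs(cv2.resize(im,None,fx=4,fy=4,interpolation=cv2.INTER_CUBIC),alpha=1.4))
t=cam("top");s=cam("scene")
print("plate",onz(t,303,199,.075),onz(s,339,236,.075))
print("base",onz(t,347,157,.045),onz(s,276,276,.045))
print("head",onz(t,308,196,.295),onz(s,337,184,.295))
print("beaker",onz(t,245,183,.08),onz(s,395,282,.0))
E
```

```text
plate [0.56353245 0.01197124 0.075     ] [0.56556601 0.014858   0.075     ]
base [ 0.70251767 -0.1281198   0.045     ] [ 0.72816065 -0.11985908  0.045     ]
head [ 0.54638359 -0.01021538  0.295     ] [ 0.55711834 -0.00238134  0.295     ]
beaker [0.61407677 0.19396713 0.08      ] [0.61980567 0.20219349 0.        ]
```

View pics/scene0z.png

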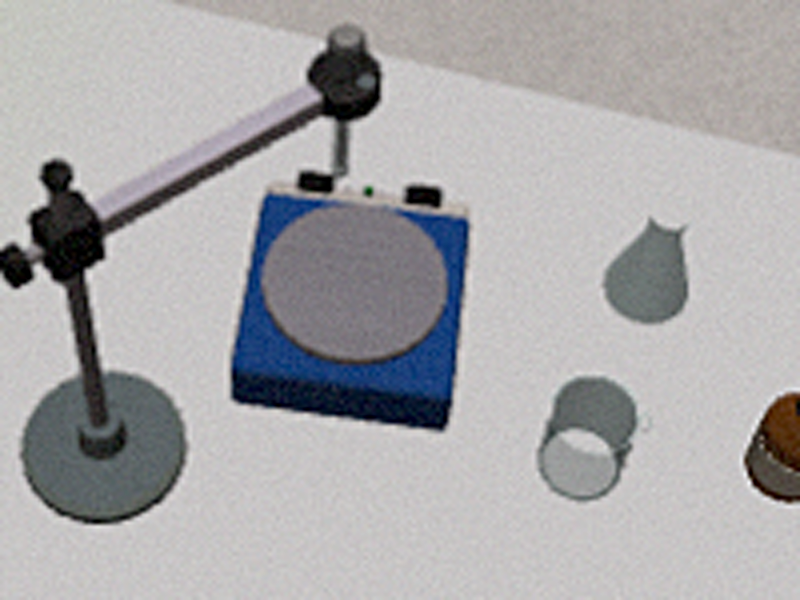

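View pics/top0z.png

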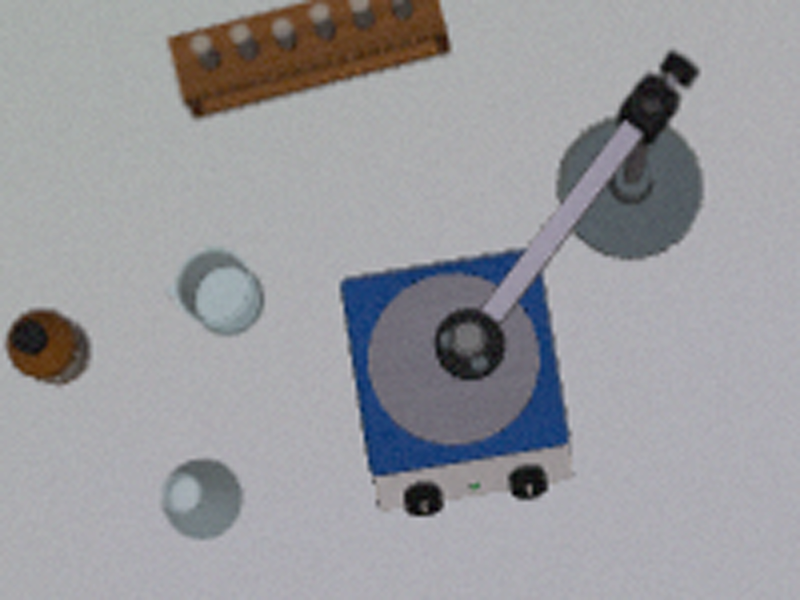

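```bash
cat >> h.py <<'E'
def tri(a,pa,b,pb):
    o1,d1=ray(a,*pa);o2,d2=ray(b,*pb);n=np.cross(d1,d2)
    k=np.linalg.solve(np.c_[d1,-d2,n],o2-o1);return o1+k[0]*d1+k[2]*n/2,abs(k[2])*np.linalg.norm(n)
E
python3 - <<'E'
from h import *
np.set_printoptions(precision=4,suppress=True)
t=cam("top");s=cam("scene")
S=lambda x,y:(250+(x+.5)/4-.5,165+(y+.5)/4-.5)
T=lambda x,y:(190+(x+.5)/4-.5,110+(y+.5)/4-.5)
for n,a,b,zs in(("plate",(454,359),(354,283),(.075,)),("basedisc",(631,187),(104,443),(.02,.03,.045)),("collar",(633,183),(102,432),(.045,)),
 ("rodtop",(652,97),(57,168),(.341,)),("cap",(467,333),(347,36),(.332,)),("headrim",(470,344),(344,78),(.3,)),("beakbase",(229,298),(580,463),(.002,)),("beakrim",(213,279),(596,412),(.08,)),
 ("flaskbase",(202,498),(646,285),(0.01,)),("bottlecap",(29,337),(810,400),(.105,))):
    print(n,"tri",*tri(t,T(*a),s,S(*b)),*[(onz(t,*T(*a),z)[:2],onz(s,*S(*b),z)[:2]) for z in zs])
for n,c,W in(("rodaxis in scene",s,S),):
    pass
E
```

```text
plate tri [0.5627 0.0116 0.0724] 0.00019652669296966487 (array([0.5624, 0.0116]), array([0.5643, 0.0118]))
basedisc tri [ 0.7113 -0.1308  0.0109] 0.0005090154257401931 (array([ 0.7096, -0.1306]), array([ 0.7154, -0.1281])) (array([ 0.7076, -0.1301]), array([ 0.7199, -0.1255])) (array([ 0.7046, -0.1293]), array([ 0.7267, -0.1216]))
collar tri [ 0.7112 -0.1313  0.0274] 0.0011890289194903165 (array([ 0.7078, -0.131 ]), array([ 0.7191, -0.126 ]))
rodtop tri [ 0.7069 -0.131   0.3389] 0.003277086924657027 (array([ 0.7057, -0.1293]), array([ 0.7086, -0.1318]))
cap tri [ 0.551  -0.0069  0.326 ] 0.00014173385714925439 (array([ 0.5502, -0.0071]), array([ 0.556 , -0.0057]))
headrim tri [ 0.5489 -0.0077  0.2831] 0.00045014373017806375 (array([ 0.5468, -0.008 ]), array([ 0.5626, -0.0045]))
beakbase tri [0.6205 0.1992 0.01  ] 0.0010894201973044749 (array([0.6218, 0.1998]), array([0.6161, 0.2   ]))
beakrim tri [0.6237 0.1989 0.0921] 6.606817538170143e-06 (array([0.6256, 0.2009]), array([0.6167, 0.1995]))
flaskbase tri [0.4569 0.218  0.0115] 0.0009181818431719984 (array([0.457 , 0.2187]), array([0.456 , 0.2176]))
bottlecap tri [0.5774 0.3369 0.105 ] 0.005897458333094119 (array([0.5772, 0.3399]), array([0.5781, 0.3339]))
```

Plate (0.5635, 0.012), rod (0.708, -0.131): 203 mm apart, as stated. Bar heading is ~141°, grip point (0.614, -0.056), beaker (0.621, 0.1995). First I rise and turn the jaws across the bar.

```bash
cat >> h.py <<'E'
def todo(x,y,z,head):
    s=env.get_state();w,a,b,c=s["orientation"]
    h=np.degrees(np.arctan2(2*(a*b+w*c),1-2*(b*b+c*c)));p=s["tcp_pos"];d=np.array([x,y,z])-p
    X=np.array([np.cos(np.radians(h)),np.sin(np.radians(h))]);Y=np.array([X[1],-X[0]])
    print("t %.2f pos"%s["clock"],p.round(4),"head %.1f"%h,"q6 %.2f"%s["joint_pos"][5],"| tool shift %.4f %.4f %.4f turn %.1f"%(d[:2]@X,d[:2]@Y,-d[2],-((head-h+180)%360-180)),"gap %.3f"%s["finger_gap"])
E
python3 -m jog '[[-1,0,0,-0.036,-7],[-1,0,0,-0.036,-7],[-1,0,0,-0.036,-7],[-1,0,0,-0.036,-7],[-1,0,0,-0.036,-7]]'
python3 -m jog '[[-1,0,0,0,-7],[-1,0,0,0,-7],[-1,0,0,0,-7],[-1,0,0,0,-7],[-1,0,0,0,-7]]'
python3 -m jog '[[-1,0,0,0,-7],[-1,0,0,0,-7],[-1,0,0,0,-7],[-1,0,0,0,-7],[-1,0,0,0,-7]]'
python3 -m jog '[[-1,0,0,0,-7],[-1,0,0,0,-7],[-1,0,0,0,0],[-1,0,0,0,0]]'
python3 -c "from h import *;todo(.614,-.056,.42,141.4)"
```

```text
clock: 0.72
tcp_pos: [0.2227, -0.5296, 0.4241]
orientation: [0.0, 0.874, 0.486, -0.0]
wrist_force: [-0.2, -1.7, 0.1]
finger_gap: 0.0851
grip_force: 0.0
clock: 1.13
tcp_pos: [0.2227, -0.5302, 0.4223]
orientation: [0.0, 0.687, 0.726, -0.0]
wrist_force: [-0.4, -0.8, 0.2]
finger_gap: 0.0855
grip_force: 0.0
clock: 1.55
tcp_pos: [0.2227, -0.5301, 0.4222]
orientation: [-0.0, 0.437, 0.899, 0.0]
wrist_force: [0.6, 0.6, 0.9]
finger_gap: 0.0853
grip_force: 0.0
clock: 1.88
tcp_pos: [0.2227, -0.5301, 0.4223]
orientation: [-0.0, 0.329, 0.944, 0.0]
wrist_force: [-0.1, 0.2, -0.0]
finger_gap: 0.0851
grip_force: 0.0
t 1.88 pos [ 0.2227 -0.5301  0.4223] head 141.6 q6 -0.64 | tool shift -0.0121 0.6146 0.0023 turn 0.2 gap 0.085
```

```bash

python3 -m jog '[[-1,-0.0006,0.03,0,0],[-1,-0.0006,0.03,0,0],[-1,-0.0006,0.03,0,0],[-1,-0.0006,0.03,0,0],[-1,-0.0006,0.03,0,0]]' >/dev/null
python3 -m jog '[[-1,-0.0006,0.03,0,0],[-1,-0.0006,0.03,0,0],[-1,-0.0006,0.03,0,0],[-1,-0.0006,0.03,0,0],[-1,-0.0006,0.03,0,0]]' >/dev/null
python3 -m jog '[[-1,-0.0006,0.03,0,0],[-1,-0.0006,0.03,0,0],[-1,-0.0006,0.03,0,0],[-1,-0.0006,0.03,0,0],[-1,-0.0006,0.03,0,0]]' >/dev/null
python3 -m jog '[[-1,-0.0006,0.03,0,0],[-1,-0.0006,0.03,0,0],[-1,-0.0006,0.03,0,0],[-1,-0.0006,0.03,0,0],[-1,-0.0006,0.0146,0,0]]' >/dev/null
python3 -m jog '[[-1,0,0,0,0],[-1,0,0,0,0]]' >/dev/null
python3 - <<'E'
from h import *
todo(.614,-.056,.35,141.4)
t=cam("top");save(t,"top1")
im=t["img"][130:230,260:400][...,::-1];cv2.imwrite("pics/top1z.png",cv2.resize(im,None,fx=5,fy=5,interpolation=cv2.INTER_CUBIC))
E
```

```text
t 3.72 pos [ 0.5941 -0.0775  0.4217] head 141.8 q6 0.40 | tool shift -0.0023 0.0292 0.0717 turn 0.4 gap 0.085
```

View pics/top1z.png

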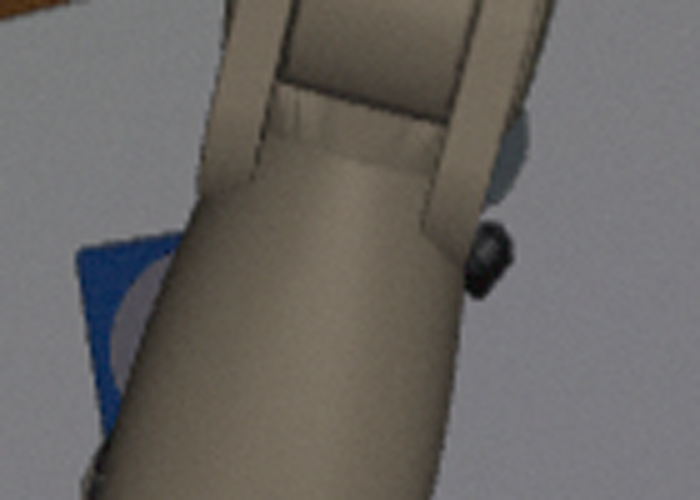

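The arm hides most of the top view; the black part at crop (490,260) is probably an open finger. I'll check in the scene view.

```bash
python3 - <<'E'
from h import *
t=cam("scene")
im=t["img"][140:290,230:430][...,::-1];cv2.imwrite("pics/s2z.png",cv2.convertScaleAbs(cv2.resize(im,None,fx=4,fy=4,interpolation=cv2.INTER_CUBIC),alpha=1.4))
E
```

```text
(no output)
```

View pics/s2z.png

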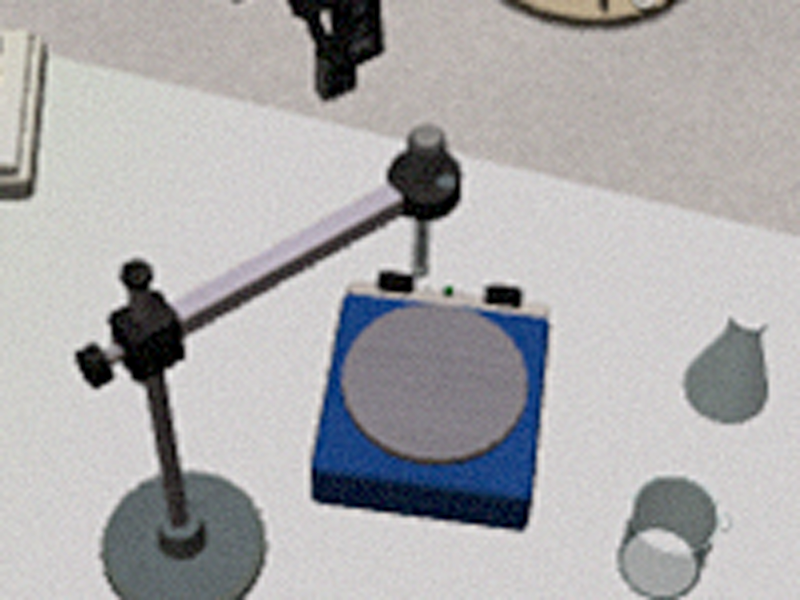

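The stand is unmoved: clamp crop (147,330), head (424,180). The gripper tip is at (335,75), still short. I'll verify by projection.

```bash
python3 - <<'E'
from h import *
t=cam("scene")
P=np.array([[.594,-.0775,.4217],[.614,-.056,.285],[.614,-.056,.295],[.548,-.003,.332],[.708,-.131,.341]])
print(((proj(t,P)+.5-[230,140])*4).round())
E
```

```text
[[291.  50.]
 [320. 236.]
 [319. 225.]
 [436. 128.]
 [139. 268.]]
```

```bash
python3 - <<'E'
from h import *
np.set_printoptions(precision=4,suppress=True)
s=cam("scene");t=s.copy();t=cam("top")
# bar top face: bright lavender mask
def axis(n,c,x0,y0,x1,y1):
    im=cv2.imread(f"pics/{n}0.png").astype(int)[y0:y1,x0:x1]
    b,g,r=im[...,0],im[...,1],im[...,2]
    # lavender: blue and red above green relative
    d=(r+b)/2-g
    m=(d>6).astype(np.uint8)
    k,l,st,ce=cv2.connectedComponentsWithStats(m)
    i=max(range(1,k),key=lambda j:max(st[j,2],st[j,3]) if st[j,4]>60 else 0)
    v,u=np.nonzero(l==i);print(n,len(u),u.min()+x0,u.max()+x0,v.min()+y0,v.max()+y0)
    vx,vy,px,py=cv2.fitLine(np.c_[u+x0,v+y0].astype(np.float32),cv2.DIST_HUBER,0,.01,.01).ravel()
    A=onz(c,px-15*vx,py-15*vy,.295);B=onz(c,px+15*vx,py+15*vy,.295)
    D=(B-A)/np.linalg.norm(B-A);D=D*np.sign(-D[0]);n_=np.array([-D[1],D[0]])
    print("head",np.degrees(np.arctan2(D[1],D[0])),"offset of assumed grip",n_@(np.array([.614,-.056])-A[:2]),"A",A[:2],B[:2], "rod off",n_@(np.array([.708,-.131])-A[:2]))
axis("scene",s,275,182,330,224);axis("top",t,312,140,350,190)
E
```

```text
scene 215 275 329 186 219
head 143.48128890545865 offset of assumed grip 0.005104216275239884 A [ 0.6665 -0.0885] [ 0.605 -0.043] rod off 0.009440893303359474
top 328 312 349 140 189
head 143.0605675801039 offset of assumed grip -0.001151398874454515 A [ 0.5949 -0.0431] [ 0.6605 -0.0924] rod off 0.0023027224978517573
```

```bash

python3 -m jog '[[-1,-0.001,0.015,0,0],[-1,-0.001,0.015,0,-0.7],[-1,0,0,0,0],[-1,0,0,0,0],[-1,0,0,0,0]]' >/dev/null
python3 -c "from h import *;todo(.615,-.0545,.277,142.5)"
```

```text
t 4.38 pos [ 0.6134 -0.0566  0.4224] head 142.4 q6 0.43 | tool shift 0.0000 0.0026 0.1454 turn -0.1 gap 0.085
```

```bash

python3 -m jog '[[-1,0,0.0026,0.025,0],[-1,0,0,0.025,0],[-1,0,0,0.025,0],[-1,0,0,0.025,0],[-1,0,0,0.02,0]]'
python3 -m jog '[[-1,0,0,0.015,0],[-1,0,0,0.01,0],[0.4,0,0,0,0],[0.4,0,0,0,0],[0.4,0,0,0,0]]' 20
python3 - <<'E'
from h import *
todo(.615,-.0545,.277,142.5)
t=cam("scene")
im=t["img"][140:290,230:430][...,::-1];cv2.imwrite("pics/s3z.png",cv2.convertScaleAbs(cv2.resize(im,None,fx=4,fy=4,interpolation=cv2.INTER_CUBIC),alpha=1.4))
E
```

```text
clock: 4.8
tcp_pos: [0.6142, -0.0545, 0.3007]
orientation: [-0.001, 0.322, 0.947, -0.0]
wrist_force: [0.6, 0.3, 0.3]
finger_gap: 0.0855
grip_force: 0.0
clock: 5.22
tcp_pos: [0.6158, -0.0542, 0.2787]
orientation: [0.001, 0.322, 0.947, 0.0]
wrist_force: [0.2, -0.1, 0.9]
finger_gap: 0.0512
grip_force: 0.0
t 5.22 pos [ 0.6158 -0.0542  0.2787] head 142.5 q6 0.44 | tool shift 0.0005 -0.0008 0.0017 turn -0.0 gap 0.051
```

View pics/s3z.png

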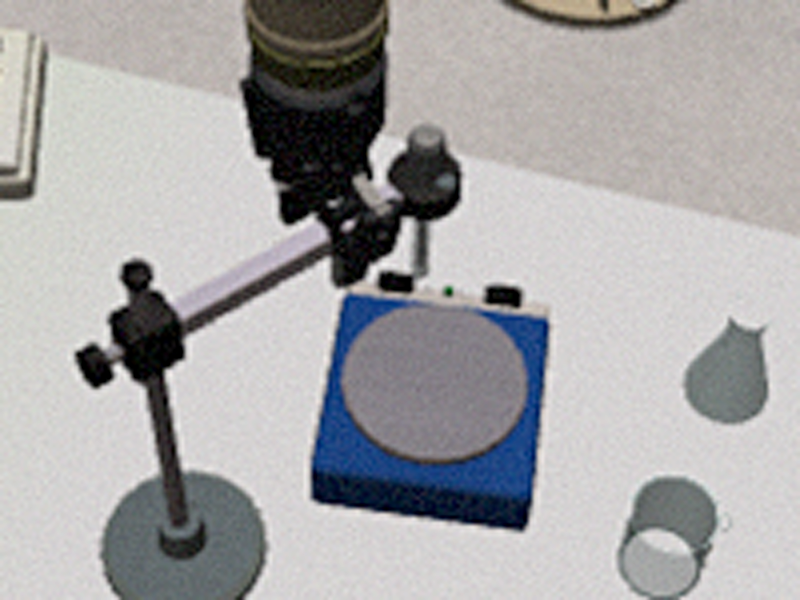

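The fingers straddle the bar (crop ~(350,240)), clear of head and electrode. Close lightly.

```bash

python3 -m jog '[[0.6,0,0,0,0],[0.6,0,0,0,0],[0.8,0,0,0,0],[0.8,0,0,0,0],[0.8,0,0,0,0]]' 20
python3 -m jog '[[0.8,0,0,0,0],[0.8,0,0,0,0]]' 20
python3 -c "from h import *;todo(.615,-.0545,.277,142.5)"
```

```text
clock: 5.68
tcp_pos: [0.6157, -0.0542, 0.2781]
orientation: [0.001, 0.322, 0.947, -0.0]
wrist_force: [-1.4, -1.7, 4.2]
finger_gap: 0.0155
grip_force: 24.0
clock: 5.85
tcp_pos: [0.6157, -0.0542, 0.2777]
orientation: [0.001, 0.322, 0.947, -0.0]
wrist_force: [-0.1, -2.3, 3.9]
finger_gap: 0.0155
grip_force: 24.0
t 5.85 pos [ 0.6157 -0.0542  0.2777] head 142.5 q6 0.44 | tool shift 0.0003 -0.0007 0.0007 turn -0.0 gap 0.015
```

```bash

python3 -m jog '[[0.8,-0.0005,-0.0105,0,-5],[0.8,-0.0005,-0.0105,0,-5],[0.8,-0.0005,-0.0105,0,-5],[0.8,-0.0005,-0.0105,0,-5],[0.8,-0.0005,-0.0105,0,-5]]' 20
python3 -m jog '[[0.8,0,0,0,0]]'
python3 -c "from h import *;todo(.615,-.0545,.277,142.5)"
```

```text
clock: 6.27
tcp_pos: [0.5924, -0.1018, 0.2772]
orientation: [-0.001, 0.107, 0.994, -0.0]
wrist_force: [-3.3, -2.9, 3.8]
finger_gap: 0.0159
grip_force: 27.5
clock: 6.35
tcp_pos: [0.5922, -0.103, 0.2771]
orientation: [-0.001, 0.108, 0.994, -0.001]
wrist_force: [-3.9, -1.9, 3.4]
finger_gap: 0.0155
grip_force: 23.4
t 6.35 pos [ 0.5922 -0.103   0.2771] head 167.6 q6 -0.09 | tool shift -0.0118 0.0523 0.0001 turn 25.1 gap 0.016
```

```bash

python3 -m jog '[[0.8,-0.0005,-0.0105,0,-5],[0.8,-0.0005,-0.0105,0,-5],[0.8,-0.0005,-0.0105,0,-5],[0.8,-0.0005,-0.0105,0,-5],[0.8,-0.0005,-0.0105,0,-5]]' 20
python3 -m jog '[[0.8,-0.0005,-0.0105,0,-5],[0.8,-0.0005,-0.0105,0,-5],[0.8,-0.0005,-0.0105,0,-5],[0.8,-0.0005,-0.0105,0,-5],[0.8,-0.0005,-0.0105,0,-5]]' 20
python3 -m jog '[[0.8,0,0,0,0],[0.8,0,0,0,0],[-0.2,0,0,0,0],[-0.2,0,0,0,0],[-0.2,0,0,0,0]]'
python3 -c "from h import *;todo(.621,.1995,.42,270)"
```

```text
clock: 6.77
tcp_pos: [0.5913, -0.1549, 0.2769]
orientation: [-0.003, -0.11, 0.994, -0.001]
wrist_force: [-7.4, -4.3, 3.1]
finger_gap: 0.0154
grip_force: 28.9
clock: 7.18
tcp_pos: [0.6129, -0.2043, 0.2768]
orientation: [-0.004, -0.322, 0.947, -0.002]
wrist_force: [-9.7, -11.9, 2.7]
finger_gap: 0.0156
grip_force: 27.1
clock: 7.6
tcp_pos: [0.6161, -0.2, 0.2766]
orientation: [0.0, -0.322, 0.947, 0.001]
wrist_force: [0.1, 0.4, 0.3]
finger_gap: 0.0504
grip_force: 0.0
t 7.60 pos [ 0.6161 -0.2     0.2766] head -142.5 q6 -1.09 | tool shift -0.2472 0.3139 -0.1434 turn -52.5 gap 0.050
```

```bash

python3 -m jog '[[-1,0,0,-0.02,0],[-1,0,0,-0.03,0],[-1,0,0,-0.03,0],[-1,0,0,-0.03,-7],[-1,0,0,-0.033,-7]]'
python3 -m jog '[[-1,0,0,0,-7],[-1,0,0,0,-7],[-1,0,0,0,-7],[-1,0,0,0,-7],[-1,0,0,0,-7]]' >/dev/null
python3 -m jog '[[-1,0,0,0,-3.5],[-1,0,0,0,0],[-1,0,0,0,0]]' >/dev/null
python3 - <<'E'
from h import *
todo(.621,.1995,.42,270)
t=cam("scene");save(t,"s4f");im=t["img"][140:340,190:460][...,::-1];cv2.imwrite("pics/s4.png",cv2.convertScaleAbs(cv2.resize(im,None,fx=2.9,fy=2.9,interpolation=cv2.INTER_CUBIC),alpha=1.4))
E
```

```text
clock: 8.02
tcp_pos: [0.616, -0.1993, 0.4212]
orientation: [0.0, -0.438, 0.899, 0.0]
wrist_force: [2.4, -0.3, 1.4]
finger_gap: 0.0854
grip_force: 0.0
t 8.68 pos [ 0.6163 -0.1999  0.4201] head -90.1 q6 -2.01 | tool shift -0.3994 -0.0042 0.0001 turn -0.1 gap 0.086
```

View pics/s4.png

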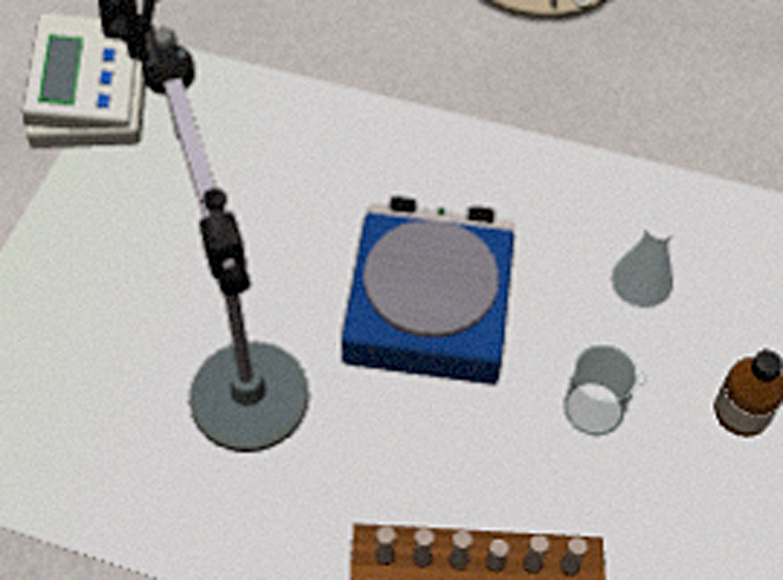

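Arm swung clear (head at crop (168,62)); beaker and the rest are unchanged. On to the beaker.

```bash

python3 -m jog '[[-1,-0.03,0,0,0],[-1,-0.03,0,0,0],[-1,-0.03,0,0,0],[-1,-0.03,0,0,0],[-1,-0.03,0,0,0]]' >/dev/null
python3 -m jog '[[-1,-0.03,0,0,0],[-1,-0.03,0,0,0],[-1,-0.03,0,0,0],[-1,-0.03,0,0,0],[-1,-0.03,0,0,0]]' >/dev/null
python3 -m jog '[[-1,-0.03,0,0,0],[-1,-0.03,-0.004,0,0],[-1,-0.03,0,0,0],[-1,-0.009,0,0,0],[-1,0,0,0,0]]' >/dev/null
python3 -m jog '[[-1,0,0,0,0],[-1,0,0,0,0]]' >/dev/null
python3 -c "from h import *;todo(.620,.1995,.045,270)"
```

```text
t 10.15 pos [0.6202 0.1974 0.4203] head -90.1 q6 -1.38 | tool shift -0.0021 0.0002 0.3753 turn -0.1 gap 0.086
```

```bash

python3 -m jog '[[-1,-0.002,0,0.03,0],[-1,0,0,0.035,0],[-1,0,0,0.035,0],[-1,0,0,0.035,0],[-1,0,0,0.035,0]]' >/dev/null
python3 -m jog '[[-1,0,0,0.035,0],[-1,0,0,0.035,0],[-1,0,0,0.035,0],[-1,0,0,0.015,0],[-1,0,0,0.01,0]]'
python3 -m jog '[[-1,0,0,0.01,0],[-1,0,0,0.01,0],[-1,0,0,0.005,0]]'
python3 -c "from h import *;todo(.620,.1995,.045,270)"
```

```text
clock: 10.98
tcp_pos: [0.6183, 0.1981, 0.1173]
orientation: [-0.002, -0.706, 0.708, 0.001]
wrist_force: [0.2, 0.4, -0.2]
finger_gap: 0.0854
grip_force: 0.0
clock: 11.23
tcp_pos: [0.6207, 0.1999, 0.0952]
orientation: [0.0, -0.707, 0.708, -0.0]
wrist_force: [0.3, -0.5, -0.6]
finger_gap: 0.0853
grip_force: 0.0
t 11.23 pos [0.6207 0.1999 0.0952] head -90.1 q6 -1.38 | tool shift 0.0004 0.0007 0.0502 turn -0.1 gap 0.085
```

```bash

python3 -m jog '[[-1,0,0,0.005,0],[-1,0,0,0.005,0],[-1,0,0,0.005,0],[-1,0,0,0.005,0]]'|grep -E "tcp|force"
python3 -m jog '[[-1,0,0,0.01,0],[-1,0,0,0.01,0],[-1,0,0,0.01,0],[-1,0,0,0,0]]'|grep -E "tcp|force"
python3 -m jog '[[-0.3,0,0,0,0],[-0.3,0,0,0,0],[-0.3,0,0,0,0]]' 20
python3 -c "from h import *;todo(.620,.1995,.045,270)"
```

```text
tcp_pos: [0.6205, 0.2007, 0.0755]
wrist_force: [0.6, -0.5, 0.1]
grip_force: 0.0
tcp_pos: [0.6182, 0.2001, 0.0421]
wrist_force: [-0.9, 0.5, -0.6]
grip_force: 0.0
clock: 12.15
tcp_pos: [0.6204, 0.2006, 0.0458]
orientation: [0.0, -0.707, 0.707, -0.0]
wrist_force: [-0.3, 0.4, 0.3]
finger_gap: 0.0602
grip_force: 20.8
t 12.15 pos [0.6204 0.2006 0.0458] head -90.0 q6 -1.38 | tool shift 0.0011 0.0004 0.0008 turn -0.0 gap 0.060
```

```bash

python3 -m jog '[[0,0,0,0,0],[0,0,0,0,0],[0,0,0,-0.01,0],[0,0,0,-0.025,0],[0,0,0,-0.025,0]]' 30
python3 -m jog '[[0,0,0,-0.025,0],[0,0,0,-0.025,0],[0,0,0,-0.01,0],[0,0,0,0,0],[0,0,0,0,0]]'
python3 -c "from h import *;todo(.5635,.0117,.165,270)"
```

```text
clock: 12.57
tcp_pos: [0.619, 0.2003, 0.1054]
orientation: [-0.001, -0.707, 0.707, 0.001]
wrist_force: [0.9, 0.4, -0.0]
finger_gap: 0.0602
grip_force: 31.4
clock: 12.98
tcp_pos: [0.6203, 0.2005, 0.1656]
orientation: [0.0, -0.707, 0.707, -0.0]
wrist_force: [-0.3, 0.4, -1.4]
finger_gap: 0.0604
grip_force: 31.4
t 12.98 pos [0.6203 0.2005 0.1656] head -90.0 q6 -1.38 | tool shift 0.1888 0.0568 0.0006 turn -0.0 gap 0.060
```

```bash

python3 -m jog '[[0,0.019,0.0057,0,0],[0,0.019,0.0057,0,0],[0,0.019,0.0057,0,0],[0,0.019,0.0057,0,0],[0,0.019,0.0057,0,0]]' >/dev/null
python3 -m jog '[[0,0.019,0.0057,0,0],[0,0.019,0.0057,0,0],[0,0.019,0.0057,0,0],[0,0.019,0.0057,0,0],[0,0.019,0.0057,0,0]]' >/dev/null
python3 -m jog '[[0,0,0,0,0],[0,0,0,0,0],[0,0,0,0,0]]'
python3 - <<'E'
from h import *
todo(.5635,.0117,.12,270)
t=cam("scene");save(t,"s5f")
im=t["img"][170:290,270:430][...,::-1];cv2.imwrite("pics/s5.png",cv2.convertScaleAbs(cv2.resize(im,None,fx=5,fy=5,interpolation=cv2.INTER_CUBIC),alpha=1.4))
E
```

```text
clock: 14.07
tcp_pos: [0.5624, 0.0108, 0.1639]
orientation: [-0.001, -0.707, 0.707, 0.001]
wrist_force: [-0.4, 0.4, -1.4]
finger_gap: 0.0605
grip_force: 31.5
t 14.07 pos [0.5624 0.0108 0.1639] head -90.0 q6 -1.69 | tool shift -0.0009 -0.0011 0.0439 turn -0.0 gap 0.061
```

View pics/s5.png

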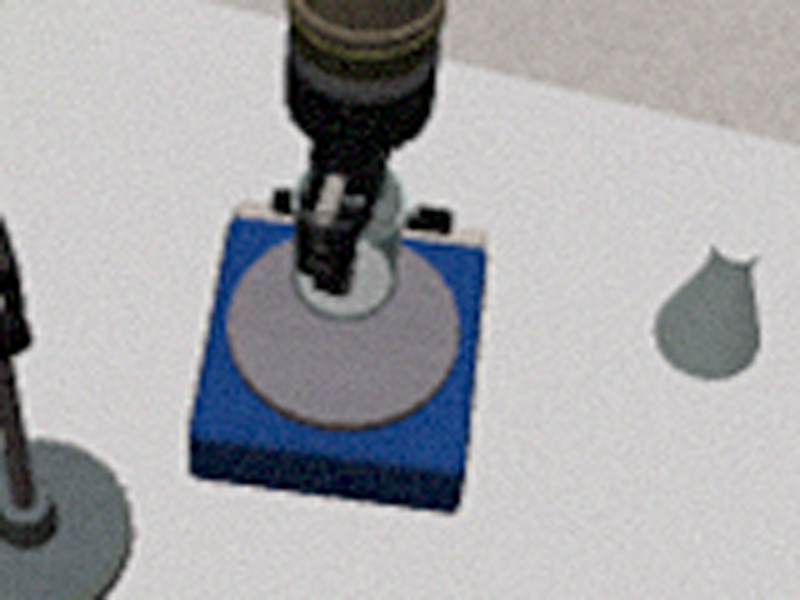

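Beaker upright in the jaws; its base ellipse is centred about crop (346,277), plate at (343,330). Convert at base height 0.12.

```bash
python3 - <<'E'
from h import *
t=cam("scene")
S=lambda x,y:(270+(x+.5)/5-.5,170+(y+.5)/5-.5)
print(onz(t,*S(346,277),.119),onz(t,*S(343,330),.075),env.get_state()["tcp_pos"])
E
```

```text
[0.55791202 0.01012739 0.119     ] [0.56496446 0.01227007 0.075     ] [0.56286855 0.01128179 0.16448488]
```

```bash

python3 -m jog '[[0,-0.001,-0.001,0.008,0],[0,0,0,0.008,0],[0,0,0,0.008,0],[0,0,0,0.007,0],[0,0,0,0.005,0]]'|grep -E "tcp|wrist"
python3 -m jog '[[0,0,0,0.003,0],[0,0,0,0,0],[0,0,0,0,0],[0,0,0,0,0]]'|grep -E "tcp|wrist"
```

```text
tcp_pos: [0.5634, 0.0118, 0.1277]
wrist_force: [0.4, 0.4, -1.3]
tcp_pos: [0.5644, 0.0114, 0.1266]
wrist_force: [-0.6, 0.1, -0.1]
```

```bash

python3 -m jog '[[0,0,0,0.001,0],[0,0,0,0,0],[0,0,0,0,0]]'|grep -E "tcp|wrist"
python3 -m jog '[[0,0,0,0.001,0],[0,0,0,0,0],[0,0,0,0,0]]'|grep -E "tcp|wrist"
```

```text
tcp_pos: [0.5642, 0.0114, 0.1255]
wrist_force: [-0.4, 0.0, -1.2]
tcp_pos: [0.564, 0.0115, 0.1242]
wrist_force: [0.4, 0.7, -0.5]
```

```bash

python3 -m jog '[[0,0,0,0.001,0],[0,0,0,0,0],[0,0,0,0,0]]'|grep -E "tcp|wrist"
python3 -m jog '[[0,0,0,0.001,0],[0,0,0,0,0],[0,0,0,0,0]]'|grep -E "tcp|wrist"
python3 -m jog '[[0,0,0,0.0007,0],[0,0,0,0,0],[0,0,0,0,0]]'|grep -E "tcp|wrist"
```

```text
tcp_pos: [0.564, 0.0115, 0.1232]
wrist_force: [-0.0, 0.5, -0.9]
tcp_pos: [0.564, 0.0115, 0.1222]
wrist_force: [-0.1, 0.5, 0.1]
tcp_pos: [0.564, 0.0115, 0.1215]
wrist_force: [0.3, -0.1, -0.9]
```

```bash

python3 -m jog '[[0,0,0,0.0007,0],[0,0,0,0,0],[0,0,0,0,0]]'|grep -E "tcp|wrist"
python3 -m jog '[[0,0,0,0.0007,0],[0,0,0,0,0],[0,0,0,0,0]]'|grep -E "tcp|wrist"
```

```text
tcp_pos: [0.564, 0.0115, 0.1208]
wrist_force: [-0.0, -1.1, -0.6]
tcp_pos: [0.5642, 0.0115, 0.1206]
wrist_force: [-1.2, -0.2, 3.5]
```

Contact (3.5 N up). Release, then rise.

```bash

python3 -m jog '[[-0.5,0,0,0,0],[-0.5,0,0,0,0],[-1,0,0,0,0],[-1,0,0,0,0],[-1,0,0,0,0]]'
python3 -m jog '[[-1,0,0,0,0],[-1,0,0,-0.01,0],[-1,0,0,-0.02,0],[-1,0,0,-0.03,0],[-1,0,0,-0.035,0]]'|grep -E "tcp|wrist"
python3 -m jog '[[-1,0,0,-0.035,0],[-1,0,0,-0.035,0],[-1,0,0,-0.035,0],[-1,0,0,-0.035,0],[-1,0,0,-0.035,0]]'|grep -E "tcp|wrist"
python3 -m jog '[[-1,0,0,-0.03,7],[-1,0,0,0,7],[-1,0,0,0,7],[-1,0,0,0,7],[-1,0,0,0,7]]' >/dev/null
python3 -m jog '[[-1,0,0,0,7],[-1,0,0,0,7],[-1,0,0,0,3.5],[-1,0,0,0,0],[-1,0,0,0,0]]' >/dev/null
python3 -c "from h import *;todo(.6135,-.203,.42,217.5)"
```

```text
clock: 17.08
tcp_pos: [0.564, 0.0115, 0.1201]
orientation: [-0.0, -0.707, 0.707, 0.0]
wrist_force: [0.2, 0.3, 0.5]
finger_gap: 0.0851
grip_force: 0.0
tcp_pos: [0.5628, 0.0116, 0.2153]
wrist_force: [0.5, 0.1, 0.7]
tcp_pos: [0.5634, 0.0116, 0.393]
wrist_force: [0.3, -0.4, -0.1]
t 18.75 pos [0.5639 0.0115 0.4208] head -142.4 q6 -0.78 | tool shift 0.0916 -0.2002 0.0008 turn 0.1 gap 0.086
```

```bash

python3 -m jog '[[-1,0.0115,-0.025,0,0],[-1,0.0115,-0.025,0,0],[-1,0.0115,-0.025,0,0],[-1,0.0115,-0.025,0,0],[-1,0.0115,-0.025,0,0]]' >/dev/null
python3 -m jog '[[-1,0.0115,-0.025,0,0],[-1,0.0115,-0.025,0,0],[-1,0.0115,-0.025,0,0],[-1,0,0,0,0],[-1,0,0,0,0]]' >/dev/null
python3 -c "from h import *;todo(.6135,-.203,.277,217.5)"
```

```text
t 19.58 pos [ 0.6129 -0.2048  0.4191] head -142.6 q6 -1.10 | tool shift -0.0016 0.0010 0.1421 turn -0.1 gap 0.085
```

```bash

python3 -m jog '[[-1,-0.001,0.001,0.03,0],[-1,0,0,0.03,0],[-1,0,0,0.03,0],[-1,0,0,0.03,0],[-1,0,0,0.022,0]]'|grep -E "tcp|wrist"
python3 -m jog '[[0.4,0,0,0,0],[0.4,0,0,0,0],[0.4,0,0,0,0],[0.8,0,0,0,0],[0.8,0,0,0,0]]' 20|grep -E "tcp|wrist|gap"
python3 -m jog '[[0.8,0,0,0,0],[0.8,0,0,0,0],[0.8,0,0,0,0],[0.8,0,0,0,0]]' 20
python3 -m jog '[[0.8,-0.0005,0.0107,0,5],[0.8,-0.0005,0.0107,0,5],[0.8,-0.0005,0.0107,0,5],[0.8,-0.0005,0.0107,0,5],[0.8,-0.0005,0.0107,0,5]]'
python3 -c "from h import *;todo(.6135,-.203,.277,217.5)"
```

```text
tcp_pos: [0.6119, -0.1997, 0.2763]
wrist_force: [0.3, -1.0, 1.2]
tcp_pos: [0.614, -0.202, 0.2806]
wrist_force: [-0.8, -0.3, -0.3]
finger_gap: 0.0258
clock: 20.75
tcp_pos: [0.614, -0.2024, 0.2794]
orientation: [0.001, -0.321, 0.947, -0.001]
wrist_force: [3.5, -1.5, 3.7]
finger_gap: 0.0156
grip_force: 22.4
clock: 21.17
tcp_pos: [0.593, -0.1535, 0.2786]
orientation: [0.003, -0.107, 0.994, -0.001]
wrist_force: [10.8, -1.8, -1.3]
finger_gap: 0.0155
grip_force: 22.3
t 21.17 pos [ 0.593  -0.1535  0.2786] head -167.8 q6 -0.60 | tool shift -0.0095 -0.0527 0.0016 turn -25.3 gap 0.016
```

```bash

python3 -m jog '[[0.8,-0.0006,0.0105,0,5],[0.8,-0.0006,0.0105,0,5],[0.8,-0.0006,0.0105,0,5],[0.8,-0.0006,0.0105,0,5],[0.8,-0.0006,0.0105,0,5]]'|grep -E "tcp|wrist"
python3 -m jog '[[0.8,-0.0006,0.0105,0,5],[0.8,-0.0006,0.0105,0,5],[0.8,-0.0006,0.0105,0,5],[0.8,-0.0006,0.0105,0,5],[0.8,-0.0006,0.0105,0,5]]'|grep -E "tcp|wrist"
python3 -m jog '[[0.8,0,0,0,0],[0.8,0,0,0,0]]'|grep -E "tcp|wrist"
python3 -c "from h import *;todo(.6245,-.046,.277,136)"
```

```text
tcp_pos: [0.5944, -0.1021, 0.2786]
wrist_force: [10.3, -5.4, -1.7]
tcp_pos: [0.6166, -0.0561, 0.2786]
wrist_force: [8.4, -7.5, 0.0]
tcp_pos: [0.6166, -0.0561, 0.2785]
wrist_force: [8.3, -6.3, 1.4]
t 22.17 pos [ 0.6166 -0.0561  0.2785] head 142.4 q6 0.44 | tool shift -0.0001 0.0128 0.0015 turn 6.4 gap 0.015
```

```bash

python3 -m jog '[[0.8,-0.0005,0.0072,0,3.4],[0.8,-0.0005,0.0072,0,3.4],[0.8,0,0,0,0],[0.8,0,0,0,0],[0.8,0,0,0,0]]'|grep -E "tcp|wrist"
python3 - <<'E'
from h import *
todo(.6245,-.046,.277,136)
t=cam("scene");save(t,"s6f")
im=t["img"][160:280,260:420][...,::-1];cv2.imwrite("pics/s6.png",cv2.convertScaleAbs(cv2.resize(im,None,fx=5,fy=5,interpolation=cv2.INTER_CUBIC),alpha=1.4))
E
```

```text
tcp_pos: [0.6259, -0.0456, 0.2785]
wrist_force: [6.0, -5.7, 1.3]
t 22.58 pos [ 0.6259 -0.0456  0.2785] head 135.7 q6 0.57 | tool shift 0.0007 -0.0012 0.0015 turn -0.3 gap 0.015
```

View pics/s6.png

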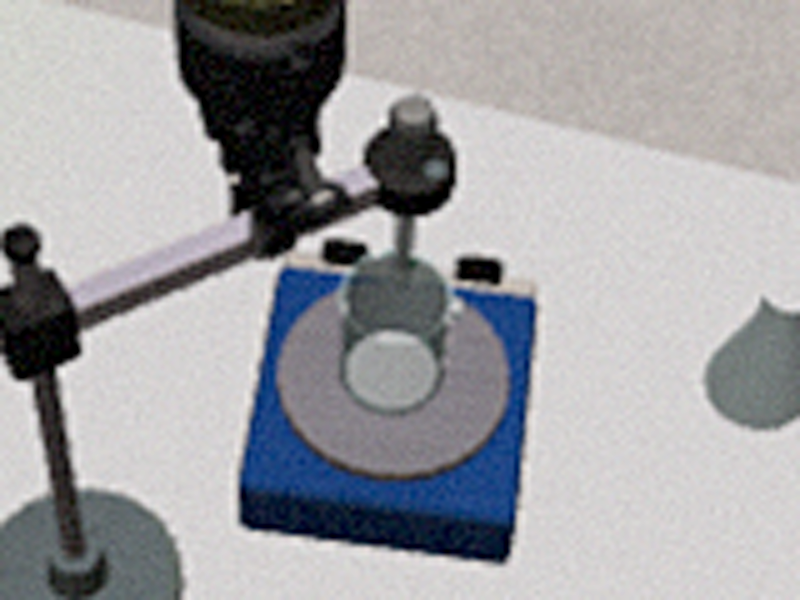

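Beaker stands on the plate (base centre crop (392,370), rim (397,297)), electrode above it (cap top (413,106)).

```bash
python3 - <<'E'
from h import *
np.set_printoptions(precision=4,suppress=True)
t=cam("scene")
S=lambda x,y:(260+(x+.5)/5-.5,160+(y+.5)/5-.5)
C=lambda P:((proj(t,P)+.5-[260,160])*5).round()
print("base",onz(t,*S(392,370),.077),"rim",onz(t,*S(397,297),.155),"plate",onz(t,*S(393,380),.075),"cap",onz(t,*S(413,106),.332))
for x,y in((.5635,.0117),(.5585,.0117),(.5635,.0067)): print(C([[x,y,z] for z in(.332,.25,.185)]).tolist())
E
```

```text
base [0.5598 0.0101 0.077 ] rim [0.5624 0.0104 0.155 ] plate [0.565  0.0123 0.075 ] cap [0.5736 0.0139 0.332 ]
[[415.0, 90.0], [407.0, 194.0], [402.0, 268.0]]
[[418.0, 83.0], [410.0, 187.0], [404.0, 261.0]]
[[405.0, 88.0], [398.0, 192.0], [393.0, 266.0]]
```

Electrode axis is within ~5 mm of the beaker axis. Grip firmer and slide the arm down.

```bash

python3 -m jog '[[0.8,0,0,0,0],[0.8,0,0,0,0],[0.8,0,0,0.004,0],[0.8,0,0,0.006,0],[0.8,0,0,0.006,0]]' 60
python3 -m jog '[[0.8,0,0,0.006,0],[0.8,0,0,0.006,0],[0.8,0,0,0.006,0],[0.8,0,0,0.006,0],[0.8,0,0,0.006,0]]'|grep -E "tcp|wrist"
python3 -m jog '[[0.8,0,0,0.006,0],[0.8,0,0,0.006,0],[0.8,0,0,0.006,0],[0.8,0,0,0.006,0],[0.8,0,0,0.004,0]]'|grep -E "tcp|wrist"
python3 -m jog '[[0.8,0,0,0,0],[0.8,0,0,0,0]]'
python3 -c "from h import *;todo(.6259,-.0456,.1985,136)"
```

```text
clock: 23.1
tcp_pos: [0.6259, -0.0457, 0.2633]
orientation: [0.003, 0.377, 0.926, -0.001]
wrist_force: [5.1, -5.6, 4.0]
finger_gap: 0.0139
grip_force: 64.3
tcp_pos: [0.6259, -0.0456, 0.2331]
wrist_force: [5.2, -5.3, 3.9]
tcp_pos: [0.6269, -0.0448, 0.2118]
wrist_force: [-8.5, 1.8, 53.7]
clock: 24.1
tcp_pos: [0.6267, -0.0448, 0.2121]
orientation: [0.006, 0.377, 0.926, 0.001]
wrist_force: [-3.2, -1.1, 31.2]
finger_gap: 0.0141
grip_force: 68.0
t 24.10 pos [ 0.6267 -0.0448  0.2121] head 135.6 q6 0.58 | tool shift 0.0001 -0.0011 0.0136 turn -0.4 gap 0.014
```

Hard stop after 66 mm with ~50 N on it. Together with the ~12 mm the cap already looked low in the last picture, that fits the lower stop. Open, back off upward, and measure numerically.

```bash

python3 -m jog '[[0.8,0,0,-0.006,0],[0.8,0,0,-0.005,0],[0.8,0,0,0,0],[0.5,0,0,0,0],[0.3,0,0,0,0]]'
python3 -m jog '[[0,0,0,0,0],[-1,0,0,0,0],[-1,0,0,0,0],[-1,0,0,0,0],[-1,0,0,0,0]]'
python3 -m jog '[[-1,0,0,0,0],[-1,0,0,-0.02,0],[-1,0,0,-0.03,0],[-1,0,0,-0.035,0],[-1,0,0,-0.035,0]]'|grep -E "tcp|wrist"
python3 -m jog '[[-1,0,0,-0.035,0],[-1,0,0,-0.035,0],[-1,0,0,-0.03,0],[-1,0,0,0,0],[-1,0,0,0,0]]'|grep -E "tcp|wrist"
python3 - <<'E'
from h import *
t=cam("scene");save(t,"s7f")
im=t["img"][165:280,320:365].astype(int)
C=lambda P:proj(t,P).round(1).tolist()
for r in range(175,225,2): print(r,t["img"][r,330:356].mean(1).round().astype(int).tolist() if 0 else t["img"][r,330:356].astype(int).sum(1).__floordiv__(3).tolist())
for z in(.252,.265,.278,.32): print(z,C([[.564,.012,z]]))
E
```

```text
clock: 24.52
tcp_pos: [0.6231, -0.0437, 0.2144]
orientation: [-0.001, 0.377, 0.926, -0.0]
wrist_force: [-0.3, 0.3, 0.1]
finger_gap: 0.0298
grip_force: 0.0
clock: 24.93
tcp_pos: [0.6238, -0.0437, 0.2151]
orientation: [-0.0, 0.377, 0.926, -0.0]
wrist_force: [0.5, -0.1, 1.0]
finger_gap: 0.0854
grip_force: 0.0
tcp_pos: [0.6233, -0.0437, 0.3361]
wrist_force: [1.3, -0.5, -0.4]
tcp_pos: [0.6249, -0.044, 0.4376]
wrist_force: [-0.5, 0.2, -1.1]
175 [147, 142, 140, 133, 128, 123, 128, 128, 125, 128, 127, 127, 127, 126, 124, 125, 130, 128, 125, 126, 123, 125, 125, 124, 124, 122]
177 [147, 149, 145, 146, 151, 151, 147, 147, 142, 143, 137, 134, 131, 125, 120, 123, 125, 128, 127, 133, 128, 128, 126, 129, 130, 127]
179 [149, 146, 149, 146, 146, 145, 149, 148, 146, 151, 146, 147, 145, 149, 150, 146, 142, 142, 140, 136, 133, 132, 132, 125, 127, 126]
181 [145, 145, 148, 146, 148, 145, 147, 146, 146, 152, 146, 149, 148, 145, 147, 148, 148, 148, 143, 151, 150, 151, 151, 148, 141, 140]
183 [150, 148, 148, 144, 150, 144, 148, 148, 153, 145, 144, 148, 144, 143, 148, 147, 149, 147, 147, 146, 150, 151, 146, 1
[... 1820 characters left out ...]
3, 5, 18, 26, 27, 22, 0, 4, 0, 0, 54, 134, 139, 77, 0, 4, 5, 0]
215 [48, 40, 41, 41, 34, 5, 0, 0, 11, 12, 4, 1, 11, 0, 3, 0, 4, 61, 110, 137, 112, 46, 1, 0, 0, 0]
217 [45, 50, 55, 58, 54, 55, 54, 44, 40, 25, 21, 23, 35, 57, 51, 59, 63, 60, 52, 105, 122, 98, 106, 111, 99, 111]
219 [47, 55, 57, 53, 58, 52, 59, 61, 57, 42, 46, 55, 57, 68, 67, 63, 64, 63, 53, 90, 113, 95, 62, 39, 44, 38]
221 [40, 50, 60, 49, 62, 56, 53, 61, 49, 44, 45, 55, 64, 63, 61, 62, 60, 65, 46, 98, 133, 143, 111, 76, 78, 56]
223 [57, 44, 55, 53, 54, 53, 60, 55, 57, 40, 44, 56, 60, 59, 62, 58, 63, 51, 83, 112, 100, 84, 91, 91, 91, 86]
0.252 [[341.0, 198.0]]
0.265 [[341.2, 194.9]]
0.278 [[341.5, 191.7]]
0.32 [[342.3, 180.9]]
```

Cap top centre is at (341,197.5), matching a fully lowered arm (z≈0.252) over the plate centre. Last check that the beaker hasn't shifted, then hand in.

```bash
python3 - <<'E'
from h import *
a=cv2.imread("pics/s6f.png",0).astype(np.float32)[228:246,322:356];b=cv2.imread("pics/s7f.png",0).astype(np.float32)[228:246,322:356]
d=np.abs(a-b);sh,r=cv2.phaseCorrelate(a,b);print(d.mean(),d.max(),sh,r)
if d.mean()<6: print(env.hand_in())
E
```

```text
3.606209 46.0 (0.13408608640752107, 0.06910745791049067) 0.8809202924186801
the job is handed in; nothing more can be done
None
```

The job is handed in, with no verdict shown to me: the beaker stands on the stirrer plate within about 5 mm of its middle, and the electrode hangs in it at the lower stop, about 5 mm off the beaker's axis. The gripper is clear above, and the clock was near 25 s of 72 s.

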